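# Line up the deli pots by height on the pick-up board

### The arm

A 6-joint arm with a two-finger parallel gripper is mounted at the origin on the work surface. World frame = base frame: x ahead of the robot, y to its left, z up, the work surface at z = 0. Lengths are in m, angles in rad, forces in N, time in s.
With the tool pointing down it reaches from about 0.3 to 0.775 m from the base axis. Payload 14.6 kg.
Tool frame: the origin (TCP) lies between the finger pads; the fingertips stand ctrl.tip_extent ahead of it and the grasp point (between the pads) lies 3 mm ahead of it (ctrl.tip_extent is the distance from the TCP to the fingertips, in m); z points along the fingers, y is the line along which they close (so a half turn about z gives the same grasp; the last joint's range is limited). The gripper opens to 94 mm and grips with 3 to 60 N. Pads are 16 mm wide; open, the fingers measure 119 mm over their backs; the gripper's body (75 mm by 177 mm) begins 78 mm behind the grasp point.
Start: joints at [-1.295, 0.3, 1.521, -0, 1.321, -0.067], TCP at [0.185, -0.518, 0.227] pointing down, gripper open.
Joint ranges: [-3.03, 3.03], [-0.79, 2.21], [0.23, 2.52], [-1.04, 4.18], [0, 3.07], [-2.55, 2.55]. Speed limits (rad/s): [2.22, 2.22, 2.57, 3.14, 3.14, 3.14].

### API

Orientations are given as [roll, pitch, yaw] about the fixed x, y, z axes, in that order (R = Rz(yaw) Ry(pitch) Rx(roll)).
In Python, from station import ctrl, eyes gives the robot as it stands. The module is installed in compiled form; this text tells all that it offers.
- The arm moves only by the tool step_hand, called after "Request:" as a command line: name --argument value ..., lists and objects as JSON in quotes. Schema: {"type":"object","properties":{"rows":{"type":"array","items":{"type":"array","items":{"type":"array","items":{"type":"number"},"minItems":6,"maxItems":6},"minItems":1,"maxItems":10},"minItems":1,"maxItems":1},"jaw":{"type":"number"},"clamp_n":{"type":"number"},"only":{"type":"string"},"quiet":{"type":"boolean"},"lines":{"type":"string"}},"required":["rows"],"additionalProperties":false}. rows is a list that holds a single list of rows (three levels of brackets), with 1 to 10 rows, each of 6 numbers: dx, dy, dz in m, then a rotation vector rx, ry, rz in rad; each row shifts and turns the commanded pose from where the row before left it, along the tool's axes as they then stand; what a row does not reach is not made up. A row lasts 1/10 s, in which the tool goes at most 0.05 m and 0.15 rad, less where a joint would pass 70% of its speed; a pose out of reach is approached as far as the arm can. jaw is the finger opening in m, set as the call begins (left out keeps the last). The fingers move at their own pace and stop on an object; clamp_n is the grip in N (left out, the last holds). Time passes only in rows, so rows that do not move let the fingers close. The tool returns the time, the measured TCP pose, the force, the opening and the grip force at its end. only (a regular expression) keeps the lines of the reply that match it, lines (a string "A,B") keeps lines A to B, and quiet returns only ok. Input that does not fit is refused with a message, and nothing moves.
- ctrl.get_obs(): the state, without advancing time (a new reading comes with each control period).
- eyes.camera(name): name is "side" or "top"; returns a dict with "pixels" (420x560x3 uint8, blue, green, red), "fx", "fy", "cx", "cy" (pixels), "k1" (the pictures are not rectified: a ray, as slopes to the right and down, at radius r is drawn at 1 + k1 r^2 times it, then the intrinsics apply), "extrinsics" (4x4, takes a point from camera to world coordinates). Camera axes: x right, y up, looking along -z (the intrinsics and any distortion apply to the point x, -y, -z); pixel columns grow to the right and rows downward; lengths in m; the calibration is good to about 2 mm. A picture is of the moment at which its call begins. There is no depth.
- ctrl.hand_in(): hands the job in; it is judged then, once.
The state is a dict: "time_s": time; "qpos": joint angles; "joint_vel": joint speeds; "tau": joint torques, N m; "ee_pos": TCP position; "eef_rot": TCP orientation; "force": force on the tool from outside, world axes, zero at the start; "moment": the same for the moment, N m; "grip_width": finger opening in m; "grip_force": force on a finger pad.
Only numpy, scipy, OpenCV 4.12 (cv2) and the standard library are available. Lean on these libraries where they do the work, as an engineer would, in place of code of your own. Each camera call takes 0.05 s, during which the arm holds its last target. There are 200 camera calls.

### The job

Line up the four lidded deli pots on the pick-up board in order of height, one standing centred on each round mark: the tallest on the mark next to the service bell, then down step by step to the shortest beside the stapler. Keep the pots upright, and leave the bell and the stapler where they are.

Things in the scene. Friction and masses are not known exactly. Their poses are not given: they have to be found in the camera images.
- pot_black: loose upright round kraft-brown deli pot with a black lid, 110 mm tall in all, body 58 mm and lid (the top 10 mm) 60 mm in diameter, about 200 g; origin: centre of its underside, z up. The pots start standing on the counter (z = 0), nearer the robot than the board
- pot_green: loose upright round kraft-brown deli pot with a green lid, 90 mm tall in all, body 58 mm and lid (the top 10 mm) 60 mm in diameter, about 160 g; origin: centre of its underside, z up. The pots start standing on the counter (z = 0), nearer the robot than the board
- pot_white: loose upright round kraft-brown deli pot with a white lid, 70 mm tall in all, body 58 mm and lid (the top 10 mm) 60 mm in diameter, about 120 g; origin: centre of its underside, z up. The pots start standing on the counter (z = 0), nearer the robot than the board
- pot_red: loose upright round kraft-brown deli pot with a red lid, 50 mm tall in all, body 58 mm and lid (the top 10 mm) 60 mm in diameter, about 90 g; origin: centre of its underside, z up. The pots start standing on the counter (z = 0), nearer the robot than the board
- mark_white: white fixed round mark, 80 mm in diameter, 3 mm thick, on the fixed dark wooden board (100 x 580 mm, 12 mm thick); origin: centre of its underside, at z = 0.012; its top is at z = 0.015. The four marks form a straight row along the board, 90 mm between centres; their colours are mixed along it and mean nothing. x axis across the row, y along it
- mark_yellow: yellow fixed round mark, 80 mm in diameter, 3 mm thick, on the fixed dark wooden board (100 x 580 mm, 12 mm thick); origin: centre of its underside, at z = 0.012; its top is at z = 0.015. The four marks form a straight row along the board, 90 mm between centres; their colours are mixed along it and mean nothing. x axis across the row, y along it
- mark_blue: blue fixed round mark, 80 mm in diameter, 3 mm thick, on the fixed dark wooden board (100 x 580 mm, 12 mm thick); origin: centre of its underside, at z = 0.012; its top is at z = 0.015. The four marks form a straight row along the board, 90 mm between centres; their colours are mixed along it and mean nothing. x axis across the row, y along it
- mark_grey: grey fixed round mark, 80 mm in diameter, 3 mm thick, on the fixed dark wooden board (100 x 580 mm, 12 mm thick); origin: centre of its underside, at z = 0.012; its top is at z = 0.015. The four marks form a straight row along the board, 90 mm between centres; their colours are mixed along it and mean nothing. x axis across the row, y along it
- bell: loose brass-domed service bell on a black foot, 80 mm in diameter, 55 mm tall, 0.35 kg, standing on one end of the board in line with the marks, its centre about 100 mm from the centre of the nearest mark; origin: centre of its underside. It shows which end of the row is which. Bystander: not to be moved
- stapler: loose yellow stapler, 95 mm long, 34 mm wide, 52 mm tall, 0.3 kg, standing across the other end of the board, about 100 mm from the nearest mark; origin: centre of its underside, x along its length. Bystander: not to be moved
There are look-alikes about, which are no part of the job. Leave any blue or pink look-alike of the pot_green alone. Leave any blue or purple look-alike of the pot_red alone.

How it is judged:
At the end, for the whole second after the job is handed in: Each pot stands upright (within 0.1 rad), at rest and released on its own mark, its centre within 15 mm of the mark's centre, with the heights falling from the bell's end: 110 mm (black lid), 90 mm (green), 70 mm (white), 50 mm (red) beside the stapler (((horizontal distance between pot_black and mark_white below 0.015 m and z of pot_black in the frame of mark_white below 0.007 m) or (horizontal distance between pot_black and mark_yellow below 0.015 m and z of pot_black in the frame of mark_yellow below 0.007 m) or (horizontal distance between pot_black and mark_blue below 0.015 m and z of pot_black in the frame of mark_blue below 0.007 m) or (horizontal distance between pot_black and mark_grey below 0.015 m and z of pot_black in the frame of mark_grey below 0.007 m)) and horizontal distance between pot_black and bell between 0.055 and 0.145 m and angle between each of pot_black, pot_green, pot_white, pot_red's own z axis and vertical below 0.1 rad and linear speed of each of pot_black, pot_green, pot_white, pot_red below 0.02 m/s and angular speed of each of pot_black, pot_green, pot_white, pot_red below 0.2 rad/s and ((horizontal distance between pot_green and mark_white below 0.015 m and z of pot_green in the frame of mark_white below 0.007 m) or (horizontal distance between pot_green and mark_yellow below 0.015 m and z of pot_green in the frame of mark_yellow below 0.007 m) or (horizontal distance between pot_green and mark_blue below 0.015 m and z of pot_green in the frame of mark_blue below 0.007 m) or (horizontal distance between pot_green and mark_grey below 0.015 m and z of pot_green in the frame of mark_grey below 0.007 m)) and horizontal distance between pot_green and bell between 0.145 and 0.235 m and ((horizontal distance between pot_white and mark_white below 0.015 m and z of pot_white in the frame of mark_white below 0.007 m) or (horizontal distance between pot_white and mark_yellow below 0.015 m and z of pot_white in the frame of mark_yellow below 0.007 m) or (horizontal distance between pot_white and mark_blue below 0.015 m and z of pot_white in the frame of mark_blue below 0.007 m) or (horizontal distance between pot_white and mark_grey below 0.015 m and z of pot_white in the frame of mark_grey below 0.007 m)) and horizontal distance between pot_white and bell between 0.235 and 0.325 m and ((horizontal distance between pot_red and mark_white below 0.015 m and z of pot_red in the frame of mark_white below 0.007 m) or (horizontal distance between pot_red and mark_yellow below 0.015 m and z of pot_red in the frame of mark_yellow below 0.007 m) or (horizontal distance between pot_red and mark_blue below 0.015 m and z of pot_red in the frame of mark_blue below 0.007 m) or (horizontal distance between pot_red and mark_grey below 0.015 m and z of pot_red in the frame of mark_grey below 0.007 m)) and horizontal distance between pot_red and bell between 0.325 and 0.415 m); the robot touches nothing.
It fails at once if the bell is shifted by more than 20 mm (distance of bell from where it was at the start of the episode above 0.02 m).
It fails at once if the stapler is shifted by more than 20 mm (distance of stapler from where it was at the start of the episode above 0.02 m).
It fails at once if a pot is tipped by more than about 34 degrees (angle between any of pot_black, pot_green, pot_white, pot_red's own z axis and vertical above 0.6 rad).
It also fails if it takes over 96 s, if anything falls off the work surface, if the arm or the gripper's body presses on something with over 40 N, if the wrist force passes 120 N, or if a joint passes its speed limit or range.

## Working session

There is one attempt and no reset: what is moved stays moved. The work goes in short steps, Python scripts to look and compute and a tool call to move; the robot and the scene stay as the last step left them, time stands still between calls to the robot, and variables do not carry over. Pictures are saved under pics/ and viewed, at most 14 in all, crops included, and the job is handed in when it is done.

```bash
mkdir -p pics
```

Run:
```python
from station import ctrl, eyes
import cv2
for n in("top","side"):
    c=eyes.camera(n); cv2.imwrite(f"pics/{n}0.png",c["pixels"]); print(n,c["fx"],c["fy"],c["cx"],c["cy"],c["k1"],c["extrinsics"])
print(ctrl.tip_extent,ctrl.get_obs())
```

```text
top 421.30746470063445 421.30746470063445 281.68357417424374 209.62965025871767 -0.05849331759977474 [[-0.02826748  0.9896575  -0.14063776  0.3742507 ]
 [-0.99956128 -0.02674063  0.01273488  0.02310356]
 [ 0.00884243  0.14093605  0.98997921  1.03689318]
 [ 0.          0.          0.          1.        ]]
side 450.8716259245295 450.8716259245295 283.17154516063283 219.68876860260806 -0.15248416769332285 [[-0.91854978  0.23584686 -0.31724211  0.18084101]
 [-0.39520696 -0.52998605  0.75028411  0.84353443]
 [ 0.00881826  0.8145496   0.58002689  0.68079851]
 [ 0.          0.          0.          1.        ]]
0.022 {'time_s': 0.1, 'qpos': array([-1.29462785e+00,  3.00412502e-01,  1.52154309e+00, -3.61222527e-05,
        1.32071398e+00, -6.65833461e-02]), 'joint_vel': array([ 0.00140358, -0.00185327, -0.00148837,  0.00084108,  0.00121706,
       -0.00061885]), 'tau': array([ 5.12669612e-04, -5.32643187e+01, -3.53284550e+01,  7.08756829e-02,
        2.34775501e-02, -4.04637638e-05]), 'ee_pos': array([ 0.1847797 , -0.51779037,  0.22693454]), 'eef_rot': array([-3.14051580e+00, -3.67403082e-05,  3.42760765e-01]), 'force': array([-0.19535914, -1.14452488, -0.99628115]), 'moment': array([ 0.02845142,  0.01567264, -0.00432965]), 'grip_force': 0.0, 'grip_width': 0.09403012079610958}
```

View pics/top0.png

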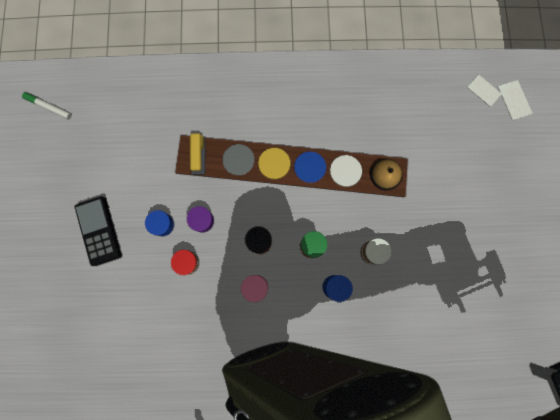

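View pics/side0.png

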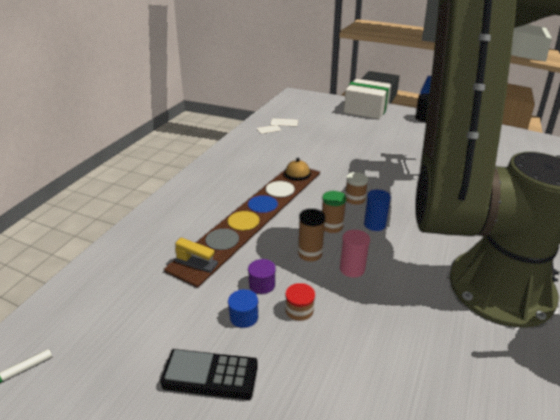

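Top view: the bell is at (387,174). From the bell's end the marks are white (346,170), blue (311,167), yellow (275,163) and grey (238,159), with the stapler at (197,152).

What could be taken for each pot:
- **Black:** only (259,240).
- **Green:** (314,244), against look-alikes navy (338,288) and pink (254,288).
- **White:** only (378,251).
- **Red:** (184,262), against look-alikes blue (158,222) and purple (200,218).

I choose the pots with kraft-brown bodies, which the side view shows at black (311,235), green (333,210), white (357,188) and red (300,302). Next I measure and make the check crop.

Create h.py:
```python
import numpy as np, cv2
from station import ctrl, eyes
def cast(c,px,z):
    d=np.array([[(px[0]-c["cx"])/c["fx"],(px[1]-c["cy"])/c["fy"]]])
    u=cv2.undistortPoints(d.reshape(1,1,2).astype(float),np.eye(3),np.array([c["k1"],0,0,0.]))[0,0]
    # model: drawn at (1+k1 r^2) times the ideal slope, as OpenCV
    E=c["extrinsics"]; r=E[:3,:3]@[u[0],-u[1],-1]; o=E[:3,3]
    return (o+r*(z-o[2])/r[2])
# name: HSV lo, hi, seed px, z
T={"white_m":((0,0,150),(180,40,255),(346,170),.015),"blue_m":((100,120,60),(125,255,255),(311,167),.015),
"yellow_m":((15,100,120),(35,255,255),(275,163),.015),"grey_m":((0,0,60),(180,60,140),(238,159),.015),
"black":((0,0,0),(180,255,40),(259,240),.110),"green":((45,80,40),(85,255,255),(314,244),.090),
"white":((0,0,95),(180,60,255),(378,251),.070),"red":((0,150,90),(8,255,255),(184,262),.050),
"bell":((8,80,60),(30,255,255),(387,174),.03)}
def blob(c,lo,hi,seed,R=25):
    m=cv2.inRange(cv2.cvtColor(c["pixels"],cv2.COLOR_BGR2HSV),lo,hi)
    k=np.zeros_like(m); cv2.circle(k,seed,R,255,-1); m&=k
    n,l,s,ce=cv2.connectedComponentsWithStats(m)
    i=1+np.argmax(s[1:,4]); cn=max(cv2.findContours((l==i).astype(np.uint8),0,2)[0],key=cv2.contourArea)
    return cn
```

Run:
```python
from h import *
c=eyes.camera("top")
for n,(lo,hi,s,z) in T.items():
    cn=blob(c,lo,hi,s); e=cv2.fitEllipse(cv2.convexHull(cn)); 
    p=cast(c,e[0],z); cam=c["extrinsics"][2,3]
    print(n,np.round(e[0],1),"diam mm",np.round(np.array(e[1])*(cam-z)/c["fx"]*1000,0),np.round(p[:2],4))
a=c["pixels"][195:310,135:405]
s=eyes.camera("side")["pixels"][150:330,210:410]
cv2.imwrite("pics/crop.png",np.vstack([cv2.resize(a,(540,230)),cv2.resize(s,(540,360))[:, :]]))
```

```text
white_m [345.7 170.3] diam mm [73. 76.] [ 0.6141 -0.1522]
blue_m [309.8 166.5] diam mm [73. 76.] [ 0.6259 -0.063 ]
yellow_m [273.9 162.9] diam mm [75. 78.] [0.6374 0.0259]
grey_m [238.  159.2] diam mm [75. 77.] [0.6493 0.1152]
black [258.  239.6] diam mm [57. 59.] [0.4407 0.0651]
green [313.8 244. ] diam mm [58. 59.] [ 0.4289 -0.059 ]
white [378.4 250.4] diam mm [57. 60.] [ 0.4109 -0.2089]
red [183.4 261.8] diam mm [58. 59.] [0.398  0.2429]
bell [385.9 174.9] diam mm [109. 117.] [ 0.5966 -0.2484]
```

View pics/crop.png

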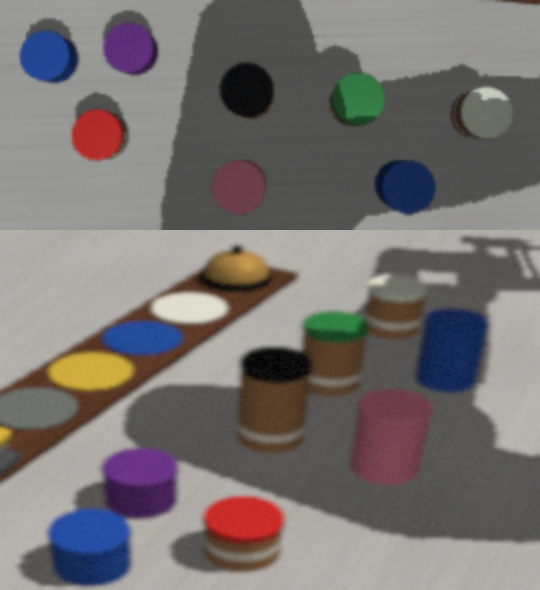

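The crop confirms the choice: the black, green, white and red pots have kraft bodies, while navy, pink, blue and purple are plain look-alikes. The marks measure 90 mm apart, and the diameters and heights agree with the description. I'll close the fingers across the row (yaw 1.44), so first I turn the tool by rz = -1.097.

Add to h.py:
```python
P={"black":(.4407,.0651),"green":(.4289,-.059),"white":(.4109,-.2089),"red":(.398,.2429)}
M={"black":(.6141,-.1522),"green":(.6259,-.063),"white":(.6374,.0259),"red":(.6493,.1152)}
from scipy.spatial.transform import Rotation as Ro
def go(x,y,z):
    o=ctrl.get_obs(); R=Ro.from_euler("xyz",o["eef_rot"])
    print("t",round(o["time_s"],1),"tool delta",np.round(R.inv().apply(np.array([x,y,z])-o["ee_pos"]),4),"rot corr",np.round((R.inv()*Ro.from_euler("xyz",[np.pi,0,1.44])).as_rotvec(),4))
```

```text
(no output)
```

Request:
step_hand --rows '[[[0,0,0,0,0,-0.137],[0,0,0,0,0,-0.137],[0,0,0,0,0,-0.137],[0,0,0,0,0,-0.137],[0,0,0,0,0,-0.137],[0,0,0,0,0,-0.137],[0,0,0,0,0,-0.137],[0,0,0,0,0,-0.137],[0,0,0,0,0,0]]]' --jaw 0.094 --clamp_n 20

```text
time_s: 1.1
ee_pos: [0.1848, -0.5179, 0.2273]
eef_rot: [-3.141, -0.0, 1.441]
force: [0.0, 0.6, -0.4]
grip_width: 0.0938
grip_force: 0.0
```

```bash
python3 -c "
from h import *
go(*P['black'],.227)"
```

```text
t 1.1 tool delta [6.112e-01 1.783e-01 5.000e-04] rot corr [-0.0001 -0.0003  0.001 ]
```

Request:
step_hand --rows '[[[0.03,0.009,0,0,0,0],[0.03,0.009,0,0,0,0],[0.03,0.009,0,0,0,0],[0.03,0.009,0,0,0,0],[0.03,0.009,0,0,0,0],[0.03,0.009,0,0,0,0],[0.03,0.009,0,0,0,0],[0.03,0.009,0,0,0,0],[0.03,0.009,0,0,0,0],[0.03,0.009,0,0,0,0]]]' --quiet true

```text
ok
```

Request:
step_hand --rows '[[[0.03,0.009,0,0,0,0],[0.03,0.009,0,0,0,0],[0.03,0.009,0,0,0,0],[0.03,0.009,0,0,0,0],[0.03,0.009,0,0,0,0],[0.03,0.009,0,0,0,0],[0.03,0.009,0,0,0,0],[0.03,0.009,0,0,0,0],[0.03,0.009,0,0,0,0],[0.011,-0.002,0,0,0,0]]]' --quiet true

```text
ok
```

Request:
step_hand --rows '[[[0,0,0,0,0,0],[0,0,0,0,0,0]]]'

```text
time_s: 3.3
ee_pos: [0.4285, 0.0351, 0.2274]
eef_rot: [-3.141, 0.0, 1.437]
force: [-0.6, -0.4, 1.0]
grip_width: 0.0941
grip_force: 0.0
```

```bash
python3 -c "
from h import *
go(*P['black'],.073)"
```

```text
t 3.3 tool delta [0.0313 0.0081 0.1544] rot corr [-0.0002  0.0002 -0.0026]
```

Request:
step_hand --rows '[[[0.0155,0.004,0,0,0,0],[0.0155,0.004,0,0,0,0],[0,0,0.03,0,0,0],[0,0,0.03,0,0,0],[0,0,0.03,0,0,0],[0,0,0.03,0,0,0],[0,0,0.0345,0,0,0],[0,0,0,0,0,0],[0,0,0,0,0,0]]]'

```text
time_s: 4.2
ee_pos: [0.441, 0.0646, 0.0738]
eef_rot: [-3.141, 0.0, 1.437]
force: [0.3, -0.3, -0.7]
grip_width: 0.0941
grip_force: 0.0
```

```bash
python3 -c "
from h import *
go(*P['black'],.073)
cv2.imwrite('pics/g1.png',np.hstack([eyes.camera('side')['pixels'][100:330,180:460],eyes.camera('top')['pixels'][140:370,150:430]]))"
```

```text
t 4.2 tool delta [ 0.0004 -0.0004  0.0008] rot corr [-0.0003  0.0001 -0.0029]
```

View pics/g1.png

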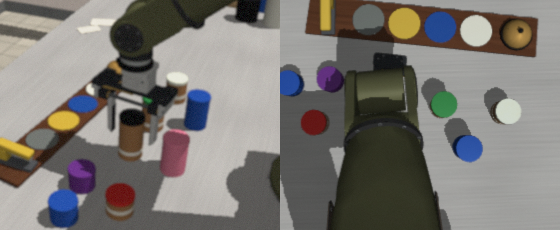

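The fingers straddle the black pot (crop pixel (132,135) in the side half), and the pot is still upright. Now I close and lift.

Request:
step_hand --rows '[[[0,0,0,0,0,0],[0,0,0,0,0,0],[0,0,0,0,0,0],[0,0,0,0,0,0],[0,0,0,0,0,0],[0,0,0,0,0,0],[0,0,0,0,0,0],[0,0,0,0,0,0]]]' --jaw 0.04 --clamp_n 20

```text
time_s: 5.1
ee_pos: [0.441, 0.0654, 0.0731]
eef_rot: [3.141, -0.0, 1.439]
force: [-0.0, 0.3, 2.8]
grip_width: 0.0594
grip_force: 20.0
```

Request:
step_hand --rows '[[[0,0,-0.01,0,0,0],[0,0,-0.02,0,0,0],[0,0,-0.03,0,0,0],[0,0,-0.03,0,0,0],[0,0,-0.03,0,0,0],[0,0,-0.015,0,0,0],[0,0,0,0,0,0],[0,0,0,0,0,0]]]'

```text
time_s: 5.9
ee_pos: [0.4404, 0.0654, 0.2074]
eef_rot: [-3.141, 0.0, 1.439]
force: [-0.8, 0.5, -3.2]
grip_width: 0.0593
grip_force: 20.0
```

```bash
python3 -c "
from h import *
go(*M['black'],.208)"
```

```text
t 5.9 tool delta [-0.1928  0.2008 -0.0007] rot corr [-0.0008  0.0002 -0.0012]
```

Request:
step_hand --rows '[[[-0.01,0.01,0,0,0,0],[-0.02,0.02,0,0,0,0],[-0.02,0.021,0,0,0,0],[-0.02,0.021,0,0,0,0],[-0.02,0.021,0,0,0,0],[-0.02,0.021,0,0,0,0],[-0.02,0.021,0,0,0,0],[-0.02,0.021,0,0,0,0],[-0.02,0.021,0,0,0,0],[-0.0228,0.0238,0,0,0,0]]]' --quiet true

```text
ok
```

Request:
step_hand --rows '[[[0,0,0,0,0,0],[0,0,0,0,0,0],[0,0,0,0,0,0]]]'

```text
time_s: 7.2
ee_pos: [0.6141, -0.152, 0.2071]
eef_rot: [-3.14, -0.0, 1.439]
force: [0.1, -0.4, -3.4]
grip_width: 0.0597
grip_force: 20.0
```

```bash
python3 -c "
from h import *
go(*M['black'],.0885)"
```

```text
t 7.2 tool delta [-0.0003  0.0002  0.1186] rot corr [-0.0014 -0.0003 -0.001 ]
```

Request:
step_hand --rows '[[[0,0,0.02,0,0,0],[0,0,0.03,0,0,0],[0,0,0.03,0,0,0],[0,0,0.02,0,0,0],[0,0,0.01,0,0,0],[0,0,0.0055,0,0,0],[0,0,0.003,0,0,0],[0,0,0,0,0,0],[0,0,0,0,0,0]]]'

```text
time_s: 8.1
ee_pos: [0.6149, -0.1522, 0.0903]
eef_rot: [3.14, 0.0, 1.439]
force: [0.4, 0.8, -2.7]
grip_width: 0.0593
grip_force: 20.0
```

Request:
step_hand --rows '[[[0,0,0,0,0,0],[0,0,0,0,0,0],[0,0,0,0,0,0],[0,0,0,0,0,0],[0,0,0,0,0,0]]]' --jaw 0.094

```text
time_s: 8.6
ee_pos: [0.6146, -0.1522, 0.0895]
eef_rot: [3.141, -0.0, 1.439]
force: [-0.3, -0.6, -0.5]
grip_width: 0.0931
grip_force: 0.0
```

Request:
step_hand --rows '[[[0,0,-0.01,0,0,0],[0,0,-0.03,0,0,0],[0,0,-0.03,0,0,0],[0,0,-0.03,0,0,0],[0,0,-0.03,0,0,0],[0,0,0,0,0,0]]]'

```text
time_s: 9.2
ee_pos: [0.6158, -0.1525, 0.2249]
eef_rot: [3.134, 0.001, 1.439]
force: [-0.4, 0.1, 0.8]
grip_width: 0.0939
grip_force: 0.0
```

```bash
python3 -c "
from h import *
go(*P['green'],.217)"
```

```text
t 9.2 tool delta [ 0.0681 -0.1976  0.0063] rot corr [ 0.0075  0.0013 -0.0012]
```

Request:
step_hand --rows '[[[0.007,-0.02,0,0,0,0],[0.007,-0.02,0,0,0,0],[0.007,-0.02,0,0,0,0],[0.007,-0.02,0,0,0,0],[0.007,-0.02,0,0,0,0],[0.007,-0.02,0,0,0,0],[0.007,-0.02,0,0,0,0],[0.007,-0.02,0,0,0,0],[0.007,-0.02,0,0,0,0],[0.005,-0.0176,0,0,0,0]]]' --quiet true

```text
ok
```

Request:
step_hand --rows '[[[0,0,0,0,0,0],[0,0,0,0,0,0],[0,0,0,0,0,0]]]'

```text
time_s: 10.5
ee_pos: [0.4282, -0.059, 0.2194]
eef_rot: [3.142, 0.0, 1.439]
force: [-0.0, 0.5, -0.4]
grip_width: 0.0941
grip_force: 0.0
```

```bash
python3 -c "
from h import *
go(*P['green'],.058)
c=eyes.camera('top');cn=blob(c,(0,0,0),(180,255,45),(346,158),25);e=cv2.fitEllipse(cv2.convexHull(cn));print(e,cast(c,e[0],.125))
cv2.imwrite('pics/p1.png',c['pixels'][100:320,120:440])"
```

```text
t 10.5 tool delta [1.000e-04 7.000e-04 1.614e-01] rot corr [ 0.0001  0.     -0.0014]
((346.8797607421875, 157.30364990234375), (25.681365966796875, 41.8851318359375), 104.41780090332031) [ 0.61789435 -0.13757254  0.125     ]
```

View pics/p1.png

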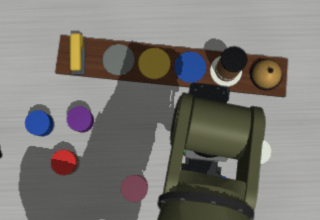

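The black pot stands on the white mark: its lid is at crop (232,59), full-picture pixel (352,159). The gripper contaminated the measurement, so I'll repeat it later. Next is the green pot.

Request:
step_hand --rows '[[[0,0,0.03,0,0,0],[0,0,0.03,0,0,0],[0,0,0.03,0,0,0],[0,0,0.03,0,0,0],[0,0.0007,0.03,0,0,0],[0,0,0.011,0,0,0],[0,0,0,0,0,0],[0,0,0,0,0,0]]]' --lines "2,2"

```text
ee_pos: [0.429, -0.059, 0.0593]
```

Request:
step_hand --rows '[[[0,0,0,0,0,0],[0,0,0,0,0,0],[0,0,0,0,0,0],[0,0,0,0,0,0],[0,0,0,0,0,0],[0,0,0,0,0,0],[0,0,0,0,0,0],[0,0,0,0,0,0]]]' --jaw 0.04 --clamp_n 20

```text
time_s: 12.15
ee_pos: [0.4285, -0.0589, 0.0587]
eef_rot: [3.141, 0.0, 1.439]
force: [0.9, 0.9, 4.5]
grip_width: 0.0593
grip_force: 20.0
```

Request:
step_hand --rows '[[[0,0,-0.01,0,0,0],[0,0,-0.02,0,0,0],[0,0,-0.03,0,0,0],[0,0,-0.03,0,0,0],[0,0,-0.03,0,0,0],[0,0,-0.015,0,0,0],[0,0,0,0,0,0],[0,0,0,0,0,0]]]'

```text
time_s: 12.95
ee_pos: [0.4279, -0.0587, 0.1929]
eef_rot: [-3.141, -0.0, 1.439]
force: [-0.2, 0.2, -2.6]
grip_width: 0.0598
grip_force: 20.0
```

```bash
python3 -c "
from h import *
go(*M['green'],.193)
c=eyes.camera('top');print(cast(c,(352,159),.125))"
```

```text
t 12.9 tool delta [ 0.0218  0.1968 -0.0002] rot corr [-0.0008 -0.0001 -0.0012]
[ 0.61372607 -0.14885197  0.125     ]
```

Request:
step_hand --rows '[[[0.002,0.01,0,0,0,0],[0.002,0.02,0,0,0,0],[0.002,0.021,0,0,0,0],[0.002,0.021,0,0,0,0],[0.002,0.021,0,0,0,0],[0.002,0.021,0,0,0,0],[0.002,0.021,0,0,0,0],[0.002,0.021,0,0,0,0],[0.002,0.021,0,0,0,0],[0.0038,0.0198,0,0,0,0]]]' --quiet true

```text
ok
```

Request:
step_hand --rows '[[[0,0,0,0,0,0],[0,0,0,0,0,0],[0,0,0,0,0,0]]]'

```text
time_s: 14.3
ee_pos: [0.6258, -0.0631, 0.1928]
eef_rot: [-3.141, -0.0, 1.439]
force: [-0.7, 0.5, -2.2]
grip_width: 0.0593
grip_force: 20.0
```

```bash
python3 -c "
from h import *
go(*M['green'],.0737)"
```

```text
t 14.3 tool delta [1.000e-04 2.000e-04 1.191e-01] rot corr [-0.0011 -0.     -0.0012]
```

Request:
step_hand --rows '[[[0,0,0.02,0,0,0],[0,0,0.03,0,0,0],[0,0,0.03,0,0,0],[0,0,0.02,0,0,0],[0,0,0.01,0,0,0],[0,0,0.006,0,0,0],[0,0,0.003,0,0,0],[0,0,0,0,0,0],[0,0,0,0,0,0]]]'

```text
time_s: 15.2
ee_pos: [0.6266, -0.0632, 0.0754]
eef_rot: [3.14, 0.0, 1.439]
force: [-0.3, 0.4, -2.9]
grip_width: 0.0593
grip_force: 20.0
```

Request:
step_hand --rows '[[[0,0,0,0,0,0],[0,0,0,0,0,0],[0,0,0,0,0,0],[0,0,0,0,0,0],[0,0,0,0,0,0]]]' --jaw 0.094

```text
time_s: 15.7
ee_pos: [0.6263, -0.0631, 0.0745]
eef_rot: [3.141, -0.0, 1.439]
force: [-1.2, -0.0, -0.1]
grip_width: 0.0928
grip_force: 0.0
```

Request:
step_hand --rows '[[[0,0,-0.01,0,0,0],[0,0,-0.03,0,0,0],[0,0,-0.03,0,0,0],[0,0,-0.03,0,0,0],[0,0,-0.03,0,0,0],[0,0,0,0,0,0],[0,0,0,0,0,0]]]'

```text
time_s: 16.4
ee_pos: [0.6263, -0.0631, 0.2051]
eef_rot: [3.14, 0.0, 1.439]
force: [-0.3, -0.2, -1.6]
grip_width: 0.0936
grip_force: 0.0
```

```bash
python3 -c "
from h import *
go(*P['white'],.205)"
```

```text
t 16.4 tool delta [-1.728e-01 -1.944e-01 -1.000e-04] rot corr [ 0.0012  0.     -0.0012]
```

Request:
step_hand --rows '[[[-0.01,-0.012,0,0,0,0],[-0.018,-0.02,0,0,0,0],[-0.018,-0.02,0,0,0,0],[-0.018,-0.02,0,0,0,0],[-0.018,-0.02,0,0,0,0],[-0.018,-0.02,0,0,0,0],[-0.018,-0.02,0,0,0,0],[-0.018,-0.02,0,0,0,0],[-0.018,-0.02,0,0,0,0],[-0.0188,-0.0224,0,0,0,0]]]' --quiet true

```text
ok
```

Request:
step_hand --rows '[[[0,0,0,0,0,0],[0,0,0,0,0,0],[0,0,0,0,0,0]]]' --lines "2,2"

```text
ee_pos: [0.4112, -0.2084, 0.2041]
```

```bash
python3 -c "
from h import *
go(*P['white'],.045)"
```

```text
t 17.7 tool delta [-0.0006 -0.0002  0.1591] rot corr [-0.0005 -0.0004 -0.0008]
```

Request:
step_hand --rows '[[[0,0,0.03,0,0,0],[0,0,0.03,0,0,0],[0,0,0.03,0,0,0],[0,0,0.03,0,0,0],[-0.0006,0,0.03,0,0,0],[0,0,0.009,0,0,0],[0,0,0,0,0,0],[0,0,0,0,0,0]]]' --lines "2,2"

```text
ee_pos: [0.4115, -0.2095, 0.0464]
```

Request:
step_hand --rows '[[[0,0,0,0,0,0],[0,0,0,0,0,0],[0,0,0,0,0,0],[0,0,0,0,0,0],[0,0,0,0,0,0],[0,0,0,0,0,0],[0,0,0,0,0,0],[0,0,0,0,0,0]]]' --jaw 0.04 --clamp_n 20

```text
time_s: 19.3
ee_pos: [0.4108, -0.2095, 0.0456]
eef_rot: [3.141, 0.0, 1.439]
force: [-1.8, -0.0, 5.0]
grip_width: 0.0597
grip_force: 20.0
```

Request:
step_hand --rows '[[[0,0,-0.01,0,0,0],[0,0,-0.02,0,0,0],[0,0,-0.03,0,0,0],[0,0,-0.03,0,0,0],[0,0,-0.03,0,0,0],[0,0,-0.02,0,0,0],[0,0,0,0,0,0],[0,0,0,0,0,0]]]'

```text
time_s: 20.1
ee_pos: [0.4105, -0.2093, 0.185]
eef_rot: [-3.141, -0.0, 1.439]
force: [-0.2, 0.8, -1.7]
grip_width: 0.0598
grip_force: 20.0
```

```bash
python3 -c "
from h import *
go(*M['white'],.185)"
```

```text
t 20.1 tool delta [ 0.263  0.194 -0.   ] rot corr [-0.0002 -0.0001 -0.0012]
```

Request:
step_hand --rows '[[[0.01,0.008,0,0,0,0],[0.02,0.015,0,0,0,0],[0.02,0.015,0,0,0,0],[0.02,0.015,0,0,0,0],[0.02,0.015,0,0,0,0],[0.02,0.015,0,0,0,0],[0.02,0.015,0,0,0,0],[0.02,0.015,0,0,0,0],[0.02,0.015,0,0,0,0],[0.02,0.015,0,0,0,0]]]' --quiet true

```text
ok
```

Request:
step_hand --rows '[[[0.02,0.015,0,0,0,0],[0.02,0.015,0,0,0,0],[0.02,0.015,0,0,0,0],[0.013,0.006,0,0,0,0],[0,0,0,0,0,0],[0,0,0,0,0,0],[0,0,0,0,0,0]]]'

```text
time_s: 21.8
ee_pos: [0.6372, 0.0251, 0.1853]
eef_rot: [-3.141, 0.0, 1.438]
force: [0.7, -0.0, -2.5]
grip_width: 0.0595
grip_force: 20.0
```

```bash
python3 -c "
from h import *
go(*M['white'],.0606)"
```

```text
t 21.8 tool delta [8.000e-04 1.000e-04 1.247e-01] rot corr [-0.0003  0.0002 -0.0019]
```

Request:
step_hand --rows '[[[0.0008,0,0.02,0,0,0],[0,0,0.03,0,0,0],[0,0,0.03,0,0,0],[0,0,0.025,0,0,0],[0,0,0.01,0,0,0],[0,0,0.0065,0,0,0],[0,0,0.003,0,0,0],[0,0,0,0,0,0],[0,0,0,0,0,0]]]'

```text
time_s: 22.7
ee_pos: [0.6382, 0.0265, 0.062]
eef_rot: [3.14, -0.0, 1.439]
force: [0.5, 0.3, -0.9]
grip_width: 0.0597
grip_force: 20.0
```

Request:
step_hand --rows '[[[0,0,0,0,0,0],[0,0,0,0,0,0],[0,0,0,0,0,0],[0,0,0,0,0,0],[0,0,0,0,0,0]]]' --jaw 0.094

```text
time_s: 23.2
ee_pos: [0.6378, 0.0265, 0.061]
eef_rot: [3.142, -0.0, 1.439]
force: [-0.0, 0.3, 0.6]
grip_width: 0.0933
grip_force: 0.0
```

Request:
step_hand --rows '[[[0,0,-0.01,0,0,0],[0,0,-0.03,0,0,0],[0,0,-0.03,0,0,0],[0,0,-0.03,0,0,0],[0,0,-0.03,0,0,0],[0,0,0,0,0,0],[0,0,0,0,0,0]]]' --lines "2,2"

```text
ee_pos: [0.6378, 0.0265, 0.1917]
```

```bash
python3 -c "
from h import *
go(*P['red'],.19)"
```

```text
t 23.9 tool delta [ 0.1829 -0.2662  0.0014] rot corr [ 0.0012 -0.0001 -0.0013]
```

Request:
step_hand --rows '[[[0.01,-0.0145,0,0,0,0],[0.014,-0.02,0,0,0,0],[0.014,-0.02,0,0,0,0],[0.014,-0.02,0,0,0,0],[0.014,-0.02,0,0,0,0],[0.014,-0.02,0,0,0,0],[0.014,-0.02,0,0,0,0],[0.014,-0.02,0,0,0,0],[0.014,-0.02,0,0,0,0],[0.014,-0.02,0,0,0,0]]]' --quiet true

```text
ok
```

Request:
step_hand --rows '[[[0.014,-0.02,0,0,0,0],[0.014,-0.02,0,0,0,0],[0.014,-0.02,0,0,0,0],[0.0049,-0.0117,0,0,0,0],[0,0,0,0,0,0],[0,0,0,0,0,0],[0,0,0,0,0,0]]]' --lines "2,2"

```text
ee_pos: [0.3985, 0.2423, 0.1908]
```

```bash
python3 -c "
from h import *
go(*P['red'],.033)"
```

```text
t 25.6 tool delta [ 0.0005 -0.0006  0.1578] rot corr [-0.0002  0.0002 -0.0019]
```

Request:
step_hand --rows '[[[0,0,0.03,0,0,0],[0,0,0.03,0,0,0],[0,0,0.03,0,0,0],[0,0,0.03,0,0,0],[0.0005,-0.0005,0.028,0,0,0],[0,0,0.01,0,0,0],[0,0,0,0,0,0],[0,0,0,0,0,0]]]' --lines "2,2"

```text
ee_pos: [0.3983, 0.2435, 0.0339]
```

Request:
step_hand --rows '[[[0,0,0,0,0,0],[0,0,0,0,0,0],[0,0,0,0,0,0],[0,0,0,0,0,0],[0,0,0,0,0,0],[0,0,0,0,0,0],[0,0,0,0,0,0],[0,0,0,0,0,0]]]' --jaw 0.04 --clamp_n 20

```text
time_s: 27.2
ee_pos: [0.3976, 0.2435, 0.0331]
eef_rot: [3.141, -0.0, 1.439]
force: [-1.4, -0.5, 5.4]
grip_width: 0.0596
grip_force: 20.0
```

Request:
step_hand --rows '[[[0,0,-0.01,0,0,0],[0,0,-0.02,0,0,0],[0,0,-0.03,0,0,0],[0,0,-0.03,0,0,0],[0,0,-0.03,0,0,0],[0,0,-0.02,0,0,0],[0,0,0,0,0,0],[0,0,0,0,0,0]]]'

```text
time_s: 28.0
ee_pos: [0.3973, 0.2433, 0.1726]
eef_rot: [-3.141, 0.0, 1.439]
force: [0.6, -0.7, -1.9]
grip_width: 0.0597
grip_force: 20.0
```

```bash
python3 -c "
from h import *
go(*M['red'],.173)"
```

```text
t 28.0 tool delta [-0.0938  0.2667 -0.0004] rot corr [-0.0001  0.0001 -0.0012]
```

Request:
step_hand --rows '[[[-0.005,0.015,0,0,0,0],[-0.007,0.02,0,0,0,0],[-0.007,0.02,0,0,0,0],[-0.007,0.02,0,0,0,0],[-0.007,0.02,0,0,0,0],[-0.007,0.02,0,0,0,0],[-0.007,0.02,0,0,0,0],[-0.007,0.02,0,0,0,0],[-0.007,0.02,0,0,0,0],[-0.007,0.02,0,0,0,0]]]' --quiet true

```text
ok
```

Request:
step_hand --rows '[[[-0.007,0.02,0,0,0,0],[-0.007,0.02,0,0,0,0],[-0.007,0.02,0,0,0,0],[-0.0048,0.0117,0,0,0,0],[0,0,0,0,0,0],[0,0,0,0,0,0],[0,0,0,0,0,0]]]'

```text
time_s: 29.7
ee_pos: [0.6491, 0.1155, 0.1724]
eef_rot: [-3.141, 0.0, 1.439]
force: [-0.4, -0.2, -1.5]
grip_width: 0.0598
grip_force: 20.0
```

```bash
python3 -c "
from h import *
go(*M['red'],.0481)"
```

```text
t 29.7 tool delta [-0.0002  0.0003  0.1243] rot corr [-0.0009  0.0002 -0.0009]
```

Request:
step_hand --rows '[[[0,0,0.02,0,0,0],[0,0,0.03,0,0,0],[0,0,0.03,0,0,0],[0,0,0.025,0,0,0],[0,0,0.01,0,0,0],[0,0,0.006,0,0,0],[0,0,0.003,0,0,0],[0,0,0,0,0,0],[0,0,0,0,0,0]]]'

```text
time_s: 30.6
ee_pos: [0.65, 0.1154, 0.05]
eef_rot: [3.14, -0.0, 1.439]
force: [-0.2, 0.5, -0.8]
grip_width: 0.0595
grip_force: 20.0
```

Request:
step_hand --rows '[[[0,0,0,0,0,0],[0,0,0,0,0,0],[0,0,0,0,0,0],[0,0,0,0,0,0],[0,0,0,0,0,0]]]' --jaw 0.094

```text
time_s: 31.1
ee_pos: [0.6496, 0.1154, 0.049]
eef_rot: [3.141, -0.0, 1.439]
force: [0.5, -0.3, 0.5]
grip_width: 0.0933
grip_force: 0.0
```

Request:
step_hand --rows '[[[0,0,-0.01,0,0,0],[0,0,-0.03,0,0,0],[0,0,-0.03,0,0,0],[0,0,-0.03,0,0,0],[0,0,-0.03,0,0,0],[0,0,-0.03,0,0,0],[0,0,0,0,0,0]]]' --lines "2,2"

```text
ee_pos: [0.6508, 0.1155, 0.2146]
```

Request:
step_hand --rows '[[[0,-0.025,0,0,0,0],[0,-0.025,0,0,0,0],[0,-0.025,0,0,0,0],[0,-0.025,0,0,0,0],[0,-0.025,0,0,0,0],[0,-0.025,0,0,0,0],[0,-0.025,0,0,0,0],[0,-0.025,0,0,0,0],[0,-0.025,0,0,0,0],[0,0,0,0,0,0]]]' --lines "2,2"

```text
ee_pos: [0.4246, 0.1452, 0.2091]
```

Run:
```python
from h import *
c=eyes.camera("top"); s=eyes.camera("side")
cv2.imwrite("pics/f.png",np.hstack([c["pixels"][90:320,140:440],s["pixels"][100:330,150:420]]))
for n,sd,z in(("black",(352,159),.125),("green",(311,156),.105),("white",(274,155),.085),("red",(236,154),.065)):
    try:
        cn=blob(c,T[n][0],T[n][1],sd,18); e=cv2.fitEllipse(cv2.convexHull(cn)); p=cast(c,e[0],z)
        print(n,np.round(e[0],1),np.round(np.array(e[1])*(1.037-z)/c["fx"]*1000),np.round(p[:2],4),"off mm",np.round((p[:2]-M[n])*1000,1))
    except Exception as x: print(n,x)
```

```text
black [351.  158.2] [53. 70.] [ 0.6156 -0.1468] off mm [1.5 5.4]
green [312.6 157. ] [56. 59.] [ 0.6258 -0.0628] off mm [-0.1  0.2]
white [274.3 152.8] [61. 74.] [0.6437 0.0242] off mm [ 6.3 -1.7]
red [235.5 153.9] [57. 58.] [0.6489 0.1165] off mm [-0.4  1.3]
```

View pics/f.png

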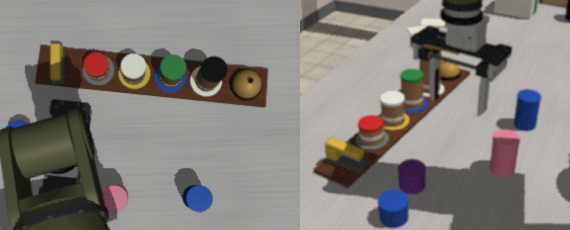

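All four pots stand upright on their marks: red at crop (95,64), white (133,66), green (173,67) and black (213,69), with the bell and stapler unmoved and the gripper clear. The black and white masks took in background (diameters 70 and 74 mm, not 60), so I re-measure those two with tighter masks.

Run:
```python
from h import *
c=eyes.camera("top")
for n,lo,hi,sd,z in(("black",(0,0,0),(180,255,22),(353,159),.125),("white",(0,0,185),(180,40,255),(274,155),.085)):
    cn=blob(c,lo,hi,sd,19); e=cv2.minEnclosingCircle(cn); p=cast(c,e[0],z)
    print(n,np.round(e[0],1),"diam",round(2*e[1]*(1.037-z)/c["fx"]*1000),"off mm",np.round((p[:2]-M[n])*1000,1))
```

```text
black [352.9 159.1] diam 54 off mm [-0.7  1.4]
white [273.  155.5] diam 55 off mm [-0.2  1.6]
```

```bash
python3 -c "
from station import ctrl
print(ctrl.hand_in())"
```

```text
the job is handed in; nothing more can be done
None
```

The four pots stand upright on their marks, black, green, white and red from the bell to the stapler, each measured within 2 mm of its mark's centre; the job was handed in at about 33 s, and no verdict came back.

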